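# Find the hidden release groove of a printer bed and hold its key down

### The job

The clamp bar of the printer bed is opened by a key sunk in a groove that is hidden somewhere along the black strip on the bed's front edge. Starting beside the yellow end housing, run a closed fingertip gently along the top of the strip until it drops into the groove, then press the key inside well down and finish while still holding it down, so that the clamp stays open. Grasp or lift nothing, do not touch the clamp bar, and leave the glass panel, cartridges, cartons and jar where they are.

Things in the scene. Friction and masses are not known exactly. Their poses are not given: they have to be found in the camera images.
- bed: Printer bed, a fixed low machine, 250 mm deep (x), 470 mm wide (y). Origin: centre of its underside, on the bench; x points away from the robot, y to the robot's left, z up. Base top 45 mm high; at each end (|y| 125 to 235 mm) a housing 80 mm high, yellow at +y, grey at -y. Between them, along the front edge, lies the black strip: centre line at x = -100 mm, 26 mm wide, top at z = 70 mm
- edge_yellow (a point): Top centre line of the black strip where it meets the yellow housing (70 mm above the bench, strip unpressed): where the sweep starts. The strip is sprung: it sinks evenly by up to 5 mm, starting at about 3 N, 6 N at 2 mm, 10 N at its stop, and rises again when let go. Nothing but the one groove breaks its smooth top
- edge_grey (a point): The other end of the strip's top centre line, at the grey housing, 250 mm from edge_yellow. The groove, black in black, is 50 mm long and cut right across the strip (open above, front and back); its centre lies anywhere from 105 to 205 mm from edge_yellow, each time elsewhere. Closed fingertips up to 40 mm wide along the strip fit it
- key (a joint): Release key on the groove's floor, a black block 24 x 47 mm: 0 m at rest (its top 9 mm below the unpressed strip's top), grows as it is pressed straight down, 0.009 m at its stop. Sprung: starts at about 3 to 4 N, about 7 N at the stop; comes back up when let go. A linkage opens the clamp with it
- clamp_lip (a point): Middle of the front lip of the steel clamp bar (170 mm wide) at the rear of the bed, over the back edge of the glass panel. 62 mm above the bench when shut; rises with the key, to about 75 mm with the key two-thirds down and 81 mm at its stop
- clamp: The clamp bar itself; origin on its hinge axis at the rear of the bed, 64 mm above the bench. Moved only by the key's linkage: not to be touched
- panel: Green glass panel 130 x 150 x 4 mm, loose on the bed's deck, under the clamp's lip; origin centre of its underside
- cartridge_a: Black and orange print cartridge, about 84 x 38 x 20 mm, loose on top of the yellow housing; origin centre of its underside
- cartridge_b: The same kind of cartridge, loose on the bench to the left; origin centre of its underside
- carton_a: White carton with a blue band, 90 x 130 x 45 mm, on the bench to the left; origin centre of its underside
- carton_b: White carton with a blue band, 90 x 130 x 45 mm, on the bench to the right; origin centre of its underside
- jar: Small amber jar, 48 mm wide, 55 mm high, loose on top of the grey housing; origin centre of its underside

How it is judged:
By the outcome, as a careful person would: the job done as asked, in the order asked, and still so for the second after the job is handed in, while the arm keeps its last pose, push and grip.
It also fails if it takes over 54 s, if anything falls off the work surface, if the arm or the gripper's body presses on something with over 40 N, if the wrist force passes 120 N, or if a joint passes its speed limit or range.

### The arm

A 7-joint arm with a two-finger parallel gripper is mounted at the origin on the work surface. World frame = base frame: x ahead of the robot, y to its left, z up, the work surface at z = 0. Lengths are in m, angles in rad, forces in N, time in s.
With the tool pointing down it reaches from about 0.4 to 0.875 m from the base axis. Payload 4.4 kg.
Tool frame: the origin (TCP) lies on the centre line of the jaws, within the pads' length; the fingertips stand 14 mm ahead of it and the grasp point (between the pads) lies 5 mm behind it; y points along the fingers, x is the direction in which the jaws open and shut, and the axes are right-handed (so a half turn about y gives the same grasp; the last joint's range is limited). The gripper opens to 85 mm and grips with 20 to 120 N. Pads are 22 mm wide; open, the fingers measure 114 mm over their backs; the gripper's body (76 mm by 85 mm) begins 54 mm behind the grasp point. The pads swing forward as they close: fully open they stand 13 mm farther back than shut.
Start: joints at [1.071, 0.628, 0.038, 1.517, -0.027, 0.996, -0.02], TCP at [0.273, -0.59, 0.245] pointing down, gripper open.
Joint ranges: [-3.06, 3.06], [-0.37, 2.12], [-1.25, 1.32], [0.18, 2.47], [-1.1, 4.24], [0.23, 1.98], [-2.94, 2.94]. Speed limits (rad/s): [2.57, 2.57, 3.14, 3.14, 3.14, 3.14, 3.14].

### API

Orientations are given as a unit quaternion [x, y, z, w].
In Python, from cell import readout, capture, camera_info, job gives the robot as it stands. The module is installed in compiled form; this text tells all that it offers.
- The arm moves only by the shell command python3 -m pendant 'ROWS' [FORCE]. ROWS is JSON, a list of rows, each an object of numbers: "jaw": the closure in counts, from 0 (fully open) to 255 (shut); "dx", "dy", "dz": the shift along the tool's x, y, z in m; "yaw": the turn about the tool's y in rad. In form: [{"jaw": .., "dx": .., "dy": .., "dz": .., "yaw": ..}, ...]. A call has 1 to 8 rows; each row shifts and turns the commanded pose from where the row before left it, along the tool's axes as they then stand; what a row does not reach is not made up. A row lasts 1/8 s, in which the tool goes at most 62.5 mm and 10.7 degrees, less where a joint would pass 70% of its speed; a pose out of reach is approached as far as the arm can. A call is refused whole if a number of a shift passes 0.0625 or a number of a turn 0.188, either way. A call with a gripper value outside its range is refused whole. The fingers move at their own pace and stop on an object; FORCE is the grip in N (left out, the last holds). Time passes only in rows, so rows that do not move let the fingers close. It gives the time, the measured TCP pose, the force and the opening at its end, in the units of the state.
- readout.get_state(): the state, without advancing time (a new reading comes with each control period).
- capture(name): name is "side" or "top" or "wrist"; returns the picture (480x640x3 uint8, red, green, blue); there is no depth.
- camera_info(name): a dict with "mtx" (3x3 intrinsics, pixels), "T" (4x4, takes a point from camera to world coordinates). Camera axes: x right, y up, looking along -z (the intrinsics and any distortion apply to the point x, -y, -z); pixel columns grow to the right and rows downward; lengths in m; the calibration is good to about 2 mm. A picture is of the moment at which its call begins: read the wrist's pose just before it. camera_info takes no time and is no camera call; for the wrist camera it gives the pose at the moment of the call.
- job.close_job(): hands the job in, once; it reports no verdict.
The state is a dict: "time_s": time; "joints": joint angles; "joint_vel": joint speeds; "effort": joint torques, N m; "ee_pos": TCP position; "orientation": TCP orientation; "wrist_force": force on the tool from outside, world axes, zero at the start; "moment": the same for the moment, N m; "grip_width": finger opening in m.
Only numpy, scipy, OpenCV 4.12 (cv2) and the standard library are available. Lean on these libraries where they do the work, as an engineer would, in place of code of your own. Each camera call takes 0.05 s, during which the arm holds its last target.

## Working session

There is one attempt and no reset: what is moved stays moved. The work goes in short steps, Python scripts to look and compute and a shell command to move; the robot and the scene stay as the last step left them, time stands still between calls to the robot, and variables do not carry over. Pictures are saved under pics/ and viewed, and the job is handed in when it is done.

```bash
mkdir -p pics
python3 - <<'E'
from cell import readout,capture,camera_info
import cv2,numpy as np
s=readout.get_state()
for k in s: print(k,np.round(s[k],4))
for n in ("side","top","wrist"):
    im=capture(n); cv2.imwrite(f"pics/{n}0.png",im[:,:,::-1]); c=camera_info(n); print(n,{k:np.round(v,4).tolist() if not isinstance(v,str) else v for k,v in c.items()})
E
```

```text
time_s 0.0
joints [ 1.0712  0.6294  0.0385  1.5184 -0.027   0.9963 -0.02  ]
joint_vel [ 0.0018  0.0025  0.001   0.0023 -0.0022  0.0004 -0.0002]
effort [-3.00000e-04 -5.63402e+01  1.22610e+00 -1.93442e+01  1.11000e-02
  1.07000e-02 -0.00000e+00]
ee_pos [ 0.273  -0.5892  0.2444]
orientation [-0.5956  0.3812 -0.3801  0.5962]
wrist_force [-0.0139  0.0918  0.4598]
moment [ 0.0343 -0.0441  0.029 ]
grip_width 0.0853
side {'mtx': [[584.3949, 0.0, 327.9941], [0.0, 584.3949, 239.5128], [0.0, 0.0, 1.0]], 'T': [[-0.9725, 0.1258, -0.1961, 0.2987], [-0.2326, -0.5739, 0.7852, 1.2104], [-0.0137, 0.8092, 0.5874, 0.9752], [0.0, 0.0, 0.0, 1.0]]}
top {'mtx': [[612.6582, 0.0, 323.8988], [0.0, 612.6582, 237.9621], [0.0, 0.0, 1.0]], 'T': [[0.0071, 0.9921, -0.1249, 0.4048], [-1.0, 0.0071, -0.0006, -0.0053], [0.0003, 0.1249, 0.9922, 1.7645], [0.0, 0.0, 0.0, 1.0]]}
wrist {'mtx': [[333.0867, 0.0, 320.1375], [0.0, 333.0867, 234.0725], [0.0, 0.0, 1.0]], 'T': [[0.4209, 0.8641, 0.2761, 0.3432], [-0.9071, 0.4012, 0.1273, -0.5577], [-0.0008, -0.3041, 0.9527, 0.3719], [0.0, 0.0, 0.0, 1.0]]}
```

View pics/top0.png

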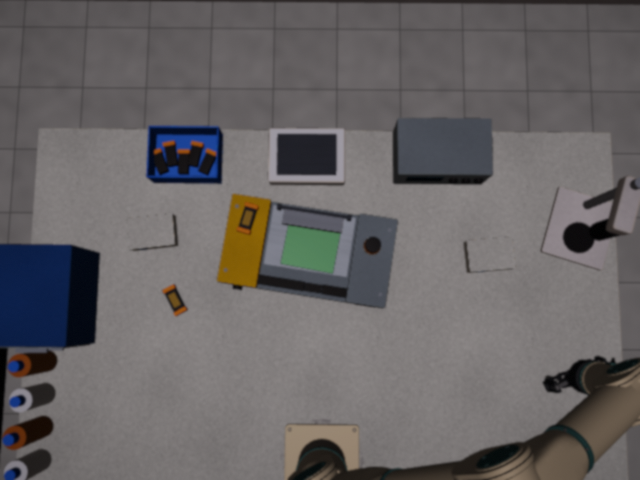

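View pics/side0.png

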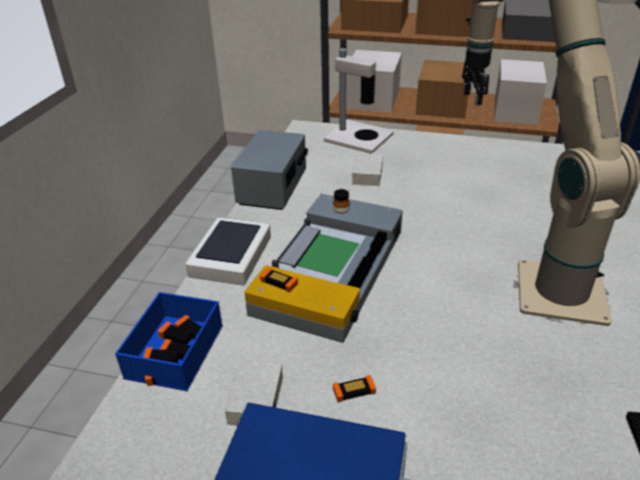

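View pics/wrist0.png

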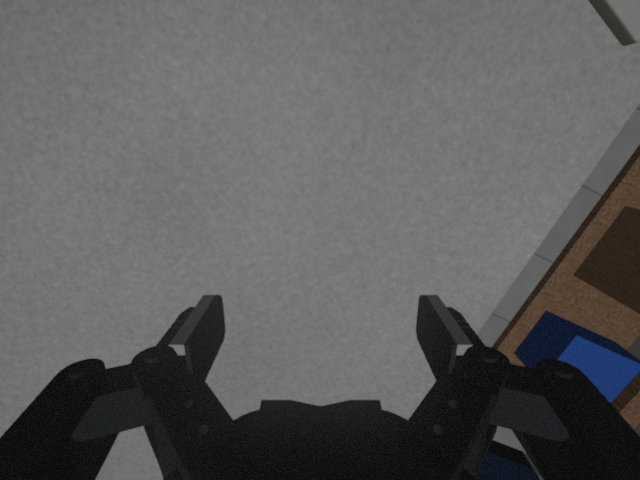

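The top view shows the bed turned a few degrees: yellow housing at about (244,240), grey at (372,260), and the strip from about (262,275) to (348,290). I'll enlarge it for the corners.

```bash
cat > h.py <<'E'
import numpy as np,cv2
from cell import camera_info
def ray(n,p,z,c=None):
    c=c or camera_info(n);K=np.array(c["mtx"]);T=np.array(c["T"])
    d=np.linalg.inv(K)@[p[0],p[1],1];d=T[:3,:3]@[d[0],-d[1],-d[2]]
    o=T[:3,3];return o+d*(z-o[2])/d[2]
def proj(n,P,c=None):
    c=c or camera_info(n);K=np.array(c["mtx"]);T=np.array(c["T"])
    q=T[:3,:3].T@(np.array(P)-T[:3,3]);q=K@[q[0],-q[1],-q[2]];return q[:2]/q[2]
E
python3 - <<'E'
import cv2,numpy as np
from h import *
im=cv2.imread("pics/top0.png")
h=cv2.cvtColor(im,cv2.COLOR_BGR2HSV)
m=cv2.inRange(h,(15,120,60),(32,255,255));m[:, :210]=0;m[:190]=0;m[300:]=0
cs=max(cv2.findContours(m,0,1)[0],key=cv2.contourArea)
r=cv2.minAreaRect(cs);b=cv2.boxPoints(r);print(r)
for p in b: print(p,ray("top",p,.08).round(4))
cv2.imwrite("pics/tc.png",cv2.resize(im[185:315,210:410],None,fx=4,fy=4,interpolation=2))
im=cv2.imread("pics/side0.png");cv2.imwrite("pics/sc.png",cv2.resize(im[180:340,235:415],None,fx=4,fy=3.7,interpolation=2))
E
```

```text
((243.97386169433594, 240.37234497070312), (40.0910758972168, 89.95890045166016), 10.22216796875)
[216.2642  281.08044] [0.4954 0.2906 0.08  ]
[232.2288  192.54945] [0.7431 0.2531 0.08  ]
[271.68353 199.66425] [0.7237 0.1424 0.08  ]
[255.71892 288.19525] [0.4767 0.1818 0.08  ]
```

View pics/tc.png

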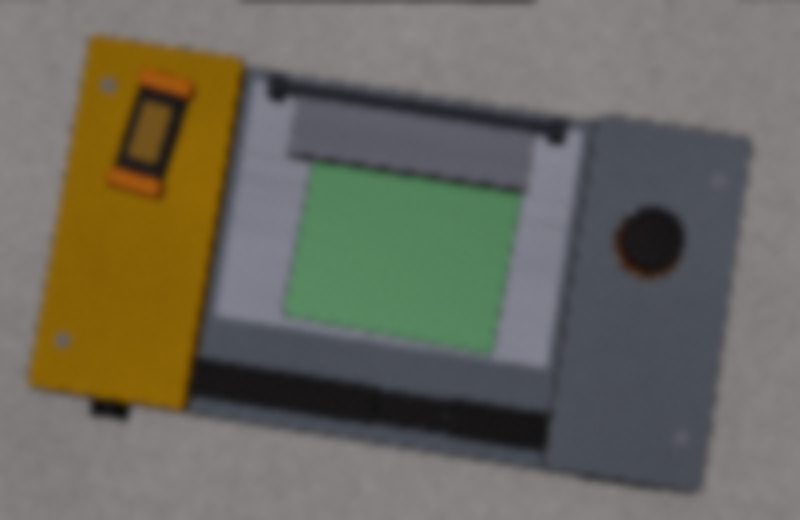

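View pics/sc.png

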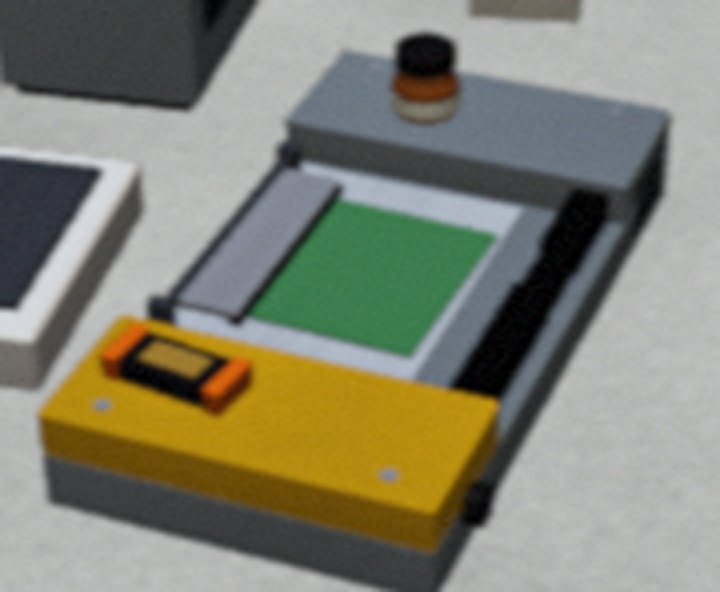

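Run:
```python
from h import *
f=lambda x,y:((x+.5)/4-.5+210,(y+.5)/4-.5+185)
P={}
for k,p in dict(yf=(30,386),yb=(90,36),gf=(698,492),gb=(750,137)).items():
    P[k]=ray("top",f(*p),.08);print(k,P[k].round(4))
src=np.array([[-.125,.235],[.125,.235],[-.125,-.235],[.125,-.235]]);dst=np.array([P[k][:2] for k in P])
a=src-src.mean(0);b=dst-dst.mean(0)
t=np.arctan2((a[:,0]*b[:,1]-a[:,1]*b[:,0]).sum(),(a*b).sum());c=dst.mean(0)
R=np.array([[np.cos(t),-np.sin(t)],[np.sin(t),np.cos(t)]])
print("yaw",np.degrees(t),"c",c,"res",(src@R.T+c-dst).round(4).tolist())
W=lambda x,y,z:np.r_[R@[x,y]+c,z]
print("side check")
for q in [(-.125,.235,.08),(-.125,.125,.08),(.125,.235,.08),(-.125,-.235,.08),(.125,-.235,.08)]:
    u=proj("side",W(*q));print(q,u.round(1),((u-[235,180]+.5)*[4,3.7]-.5).round())
for d in (0,105,155,205,250): 
    p=W(-.1,.125-d/1000,.07);u=proj("top",p);v=proj("side",p);print(d,p.round(4),((u-[210,185]+.5)*4-.5).round(),((v-[235,180]+.5)*[4,3.7]-.5).round())
print(proj("top",W(.1,0,.062)))
for cx,cy in [(375,405),(450,418),(548,430),(192,380)]:
    w=ray("top",f(cx,cy),.07)[:2];print((R.T@(w-c)).round(4))
```

```text
yf [0.4953 0.2882 0.08  ]
yb [0.7401 0.2533 0.08  ]
gf [ 0.4263 -0.1701  0.08  ]
gb [ 0.6719 -0.2075  0.08  ]
yaw -8.467231387646835 c [0.58338835 0.04098363] res [[-0.001, 0.0036], [0.0016, 0.0017], [-0.0011, -0.0029], [0.0005, -0.0023]]
side check
(-0.125, 0.235, 0.08) [344.2 318. ] [438. 512.]
(-0.125, 0.125, 0.08) [360.8 287.5] [505. 399.]
(0.125, 0.235, 0.08) [243.9 291.1] [ 37. 413.]
(-0.125, -0.235, 0.08) [403.4 209. ] [675. 109.]
(0.125, -0.235, 0.08) [320.9 192.6] [345.  48.]
0 [0.5029 0.1793 0.07  ] [190. 377.] [464. 402.]
105 [0.4874 0.0755 0.07  ] [340. 400.] [522. 307.]
155 [0.4801 0.026  0.07  ] [412. 412.] [548. 265.]
205 [ 0.4727 -0.0234  0.07  ] [483. 423.] [572. 225.]
250 [ 0.4661 -0.0679  0.07  ] [548. 433.] [593. 191.]
[313.2409301  215.63213001]
[-0.0994 -0.0041]
[-0.1002 -0.0567]
[-0.098  -0.1247]
[-0.1019  0.1235]
```

```bash
cat >> h.py <<'E'
from scipy.spatial.transform import Rotation as Ro
t=np.radians(-8.467);RB=np.array([[np.cos(t),-np.sin(t)],[np.sin(t),np.cos(t)]]);CB=np.array([.5834,.0410])
W=lambda x,y,z:np.r_[RB@[x,y]+CB,z]
def rep(target=None):
    from cell import readout
    s=readout.get_state();p=np.array(s["ee_pos"]);M=Ro.from_quat(s["orientation"]).as_matrix()
    b=RB.T@(p[:2]-CB)
    print("t",round(s["time_s"],2),"tcp",p.round(4),"bed",b.round(4),"d",round(.125-b[1],4),"F",np.round(s["wrist_force"],2),"gw",round(s["grip_width"],4))
    print("x",M[:,0].round(3),"y",M[:,1].round(3),"z",M[:,2].round(3),"xaz",np.degrees(np.arctan2(M[1,0],M[0,0])).round(2))
    if target is not None: print("tool delta now",(M.T@(np.array(target)-p)).round(4), "target",np.round(target,4))
E
python3 - <<'E'
from h import *
rep(W(-.1,.125-.022,.14))
E
```

```text
t 0.15 tcp [ 0.2731 -0.5894  0.2446] bed [-0.2141 -0.6692] d 0.7942 F [-0.24  0.14 -0.11] gw 0.0851
x [ 0.42  -0.907 -0.001] y [-0.001  0.001 -1.   ] z [ 0.907  0.42  -0.   ] xaz -65.14
tool delta now [-0.5824  0.1054  0.5196] target [0.4997 0.1576 0.14  ]
```

```bash
python3 -m pendant '[{"jaw":255,"dx":-0.03,"dy":0,"dz":0.026,"yaw":0},{"jaw":255,"dx":-0.042,"dy":0,"dz":0.037,"yaw":0},{"jaw":255,"dx":-0.042,"dy":0,"dz":0.037,"yaw":0},{"jaw":255,"dx":-0.042,"dy":0,"dz":0.037,"yaw":0},{"jaw":255,"dx":-0.042,"dy":0,"dz":0.037,"yaw":0},{"jaw":255,"dx":-0.042,"dy":0,"dz":0.037,"yaw":0},{"jaw":255,"dx":-0.042,"dy":0,"dz":0.037,"yaw":0},{"jaw":255,"dx":-0.042,"dy":0,"dz":0.037,"yaw":0}]' 20
python3 - <<'E'
from h import *
rep(W(-.1,.125-.022,.14))
E
```

```text
time_s: 1.15
ee_pos: [0.396, -0.1743, 0.2454]
orientation: [-0.596, 0.381, -0.381, 0.596]
wrist_force: [1.1, -0.2, 0.5]
grip_width: -0.0003
t 1.15 tcp [ 0.396  -0.1743  0.2454] bed [-0.1536 -0.2405] d 0.3655 F [ 1.09 -0.2   0.49] gw -0.0003
x [ 0.42  -0.907  0.   ] y [ 0. -0. -1.] z [0.907 0.42  0.   ] xaz -65.15
tool delta now [-0.2577  0.1054  0.2335] target [0.4997 0.1576 0.14  ]
```

```bash
python3 -m pendant '[{"jaw":255,"dx":-0.042,"dy":0,"dz":0.037,"yaw":0},{"jaw":255,"dx":-0.042,"dy":0,"dz":0.037,"yaw":0},{"jaw":255,"dx":-0.042,"dy":0,"dz":0.037,"yaw":0},{"jaw":255,"dx":-0.042,"dy":0,"dz":0.037,"yaw":0},{"jaw":255,"dx":0,"dy":0,"dz":0,"yaw":0.145},{"jaw":255,"dx":0,"dy":0,"dz":0,"yaw":0.145},{"jaw":255,"dx":0,"dy":0,"dz":0,"yaw":0.145},{"jaw":255,"dx":0,"dy":0,"dz":0,"yaw":0.146}]'
python3 - <<'E'
from h import *
rep(W(-.1,.125-.022,.14))
E
```

```text
time_s: 2.15
ee_pos: [0.4592, 0.0387, 0.2452]
orientation: [-0.461, 0.537, -0.536, 0.461]
wrist_force: [-0.4, 0.5, 0.7]
grip_width: -0.0002
t 2.15 tcp [0.4592 0.0387 0.2452] bed [-0.1226 -0.0206] d 0.1456 F [-0.44  0.48  0.7 ] gw -0.0002
x [-0.151 -0.988  0.   ] y [-0. -0. -1.] z [ 0.988 -0.151 -0.   ] xaz -98.7
tool delta now [-0.1237  0.1052  0.0221] target [0.4997 0.1576 0.14  ]
```

```bash
python3 -m pendant '[{"jaw":255,"dx":-0.041,"dy":0,"dz":0.011,"yaw":0},{"jaw":255,"dx":-0.041,"dy":0,"dz":0.011,"yaw":0},{"jaw":255,"dx":-0.042,"dy":0,"dz":0,"yaw":0},{"jaw":255,"dx":0,"dy":0.04,"dz":0,"yaw":0},{"jaw":255,"dx":0,"dy":0.04,"dz":0,"yaw":0},{"jaw":255,"dx":0,"dy":0.02,"dz":0,"yaw":0},{"jaw":255,"dx":0,"dy":0,"dz":0,"yaw":0}]'
python3 - <<'E'
from h import *
from cell import capture
rep(W(-.1,.125-.022,.085))
for n in ("side","wrist","top"):
    im=capture(n)[:,:,::-1]
    if n=="side": im=cv2.resize(im[180:340,235:415],None,fx=4,fy=3.7,interpolation=2)
    if n=="top": im=cv2.resize(im[185:315,210:410],None,fx=4,fy=4,interpolation=2)
    cv2.imwrite(f"pics/{n}1.png",im)
E
```

```text
time_s: 3.02
ee_pos: [0.4981, 0.1577, 0.1439]
orientation: [-0.463, 0.536, -0.535, 0.461]
wrist_force: [-0.7, -0.0, 0.4]
grip_width: 0.0002
t 3.02 tcp [0.4981 0.1577 0.1439] bed [-0.1015  0.1029] d 0.0221 F [-0.69 -0.02  0.45] gw 0.0002
x [-0.147 -0.989  0.002] y [-0.004 -0.001 -1.   ] z [ 0.989 -0.147 -0.003] xaz -98.43
tool delta now [-0.0003  0.0589  0.0017] target [0.4997 0.1576 0.085 ]
```

View pics/wrist1.png

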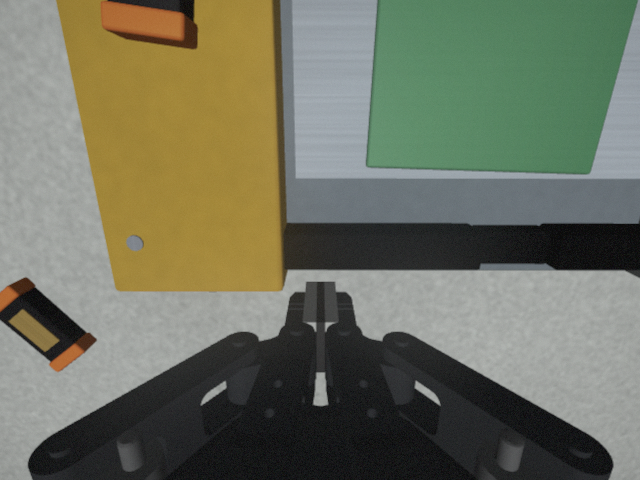

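View pics/side1.png

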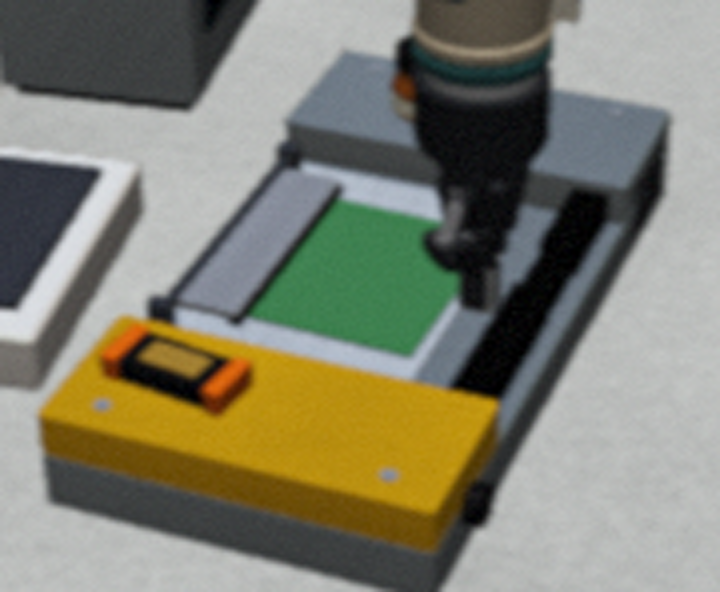

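The wrist view shows the strip (rows 223–268) leaving the yellow housing at x≈286, and the groove notched into it at about columns 472–545.

Run:
```python
from h import *
for p in [(286,224),(286,269),(400,224),(400,269),(475,224),(545,224),(480,268),(550,268)]:
    w=ray("wrist",p,.07);b=RB.T@(w[:2]-CB);print(p,w.round(4),b.round(4),"d",(.125-b[1]).round(4))
for p in [(283,290),(118,290),(283,120)]:
    w=ray("wrist",p,.08);b=RB.T@(w[:2]-CB);print(p,w.round(4),b.round(4),"d",(.125-b[1]).round(4))
```

```text
(286, 224) [0.5222 0.1759 0.07  ] [-0.0804  0.1244] d 0.0006
(286, 269) [0.4916 0.1813 0.07  ] [-0.1115  0.1253] d -0.0003
(400, 224) [0.5116 0.1042 0.07  ] [-0.0804  0.052 ] d 0.073
(400, 269) [0.4806 0.1065 0.07  ] [-0.1114  0.0497] d 0.0753
(475, 224) [0.5046 0.0571 0.07  ] [-0.0803  0.0043] d 0.1207
(545, 224) [0.4981 0.0131 0.07  ] [-0.0802 -0.0401] d 0.1651
(480, 268) [0.4735 0.054  0.07  ] [-0.1106 -0.0033] d 0.1283
(550, 268) [0.4668 0.0082 0.07  ] [-0.1105 -0.0496] d 0.1746
(283, 290) [0.4816 0.1841 0.08  ] [-0.1218  0.1266] d -0.0016
(118, 290) [0.4971 0.2893 0.08  ] [-0.1219  0.2329] d -0.1079
(283, 120) [0.5836 0.1655 0.08  ] [-0.0181  0.1232] d 0.0018
```

```bash
python3 -m pendant '[{"jaw":255,"dx":0,"dy":0.02,"dz":0.0025,"yaw":0},{"jaw":255,"dx":0,"dy":0.02,"dz":0,"yaw":0},{"jaw":255,"dx":0,"dy":0.01,"dz":0,"yaw":0},{"jaw":255,"dx":0,"dy":0,"dz":0,"yaw":0},{"jaw":255,"dx":0,"dy":0,"dz":0,"yaw":0}]'
python3 - <<'E'
from h import *
rep(W(-.099,.125-.022,.084))
E
```

```text
time_s: 3.8
ee_pos: [0.5024, 0.1579, 0.0961]
orientation: [0.461, -0.535, 0.536, -0.462]
wrist_force: [-0.7, -1.0, 0.9]
grip_width: 0.0
t 3.8 tcp [0.5024 0.1579 0.0961] bed [-0.0973  0.1037] d 0.0213 F [-0.75 -1.03  0.86] gw 0.0
x [-0.147 -0.989 -0.001] y [ 0.001  0.001 -1.   ] z [ 0.989 -0.147  0.001] xaz -98.44
tool delta now [ 0.0007  0.0121 -0.0017] target [0.5006 0.1575 0.084 ]
```

```bash
python3 -m pendant '[{"jaw":255,"dx":0,"dy":0.006,"dz":-0.0015,"yaw":0},{"jaw":255,"dx":0,"dy":0.003,"dz":0,"yaw":0},{"jaw":255,"dx":0,"dy":0,"dz":0,"yaw":0}]'; for i in 1; do python3 -c "from h import *;rep()"; done
python3 -m pendant '[{"jaw":255,"dx":0,"dy":0.0015,"dz":0,"yaw":0},{"jaw":255,"dx":0,"dy":0,"dz":0,"yaw":0}]';python3 -m pendant '[{"jaw":255,"dx":0,"dy":0.0015,"dz":0,"yaw":0},{"jaw":255,"dx":0,"dy":0,"dz":0,"yaw":0}]'
```

```text
time_s: 4.18
ee_pos: [0.5001, 0.1579, 0.0861]
orientation: [-0.462, 0.535, -0.535, 0.462]
wrist_force: [-0.4, -0.4, -0.7]
grip_width: 0.0
t 4.17 tcp [0.5001 0.1579 0.0861] bed [-0.0996  0.1033] d 0.0217 F [-0.39 -0.35 -0.65] gw 0.0
x [-0.147 -0.989  0.   ] y [-0. -0. -1.] z [ 0.989 -0.147 -0.   ] xaz -98.43
time_s: 4.42
ee_pos: [0.5003, 0.1579, 0.0848]
orientation: [-0.462, 0.535, -0.535, 0.462]
wrist_force: [0.3, 0.2, 0.9]
grip_width: -0.0003
time_s: 4.68
ee_pos: [0.5005, 0.158, 0.0836]
orientation: [0.462, -0.535, 0.535, -0.462]
wrist_force: [-0.3, -0.1, 2.7]
grip_width: 0.0002
```

```bash
python3 -m pendant '[{"jaw":255,"dx":0,"dy":0.001,"dz":0,"yaw":0},{"jaw":255,"dx":0,"dy":0,"dz":0,"yaw":0},{"jaw":255,"dx":0,"dy":0,"dz":0,"yaw":0}]'
python3 -m pendant '[{"jaw":255,"dx":0,"dy":0.0005,"dz":0,"yaw":0},{"jaw":255,"dx":0,"dy":0,"dz":0,"yaw":0}]'
```

```text
time_s: 5.05
ee_pos: [0.5005, 0.158, 0.0826]
orientation: [0.462, -0.535, 0.535, -0.462]
wrist_force: [-0.3, -0.1, 5.1]
grip_width: -0.0001
time_s: 5.3
ee_pos: [0.5005, 0.158, 0.0821]
orientation: [0.462, -0.535, 0.535, -0.462]
wrist_force: [-0.7, -0.5, 6.2]
grip_width: -0.0
```

```bash
python3 -m pendant '[{"jaw":255,"dx":0.002,"dy":-0.0004,"dz":0,"yaw":0},{"jaw":255,"dx":0.004,"dy":0,"dz":0,"yaw":0},{"jaw":255,"dx":0.004,"dy":0,"dz":0,"yaw":0},{"jaw":255,"dx":0.004,"dy":0,"dz":0,"yaw":0}]'
python3 -m pendant '[{"jaw":255,"dx":0.004,"dy":0,"dz":0,"yaw":0},{"jaw":255,"dx":0.004,"dy":0,"dz":0,"yaw":0},{"jaw":255,"dx":0.004,"dy":0,"dz":0,"yaw":0},{"jaw":255,"dx":0.004,"dy":0,"dz":0,"yaw":0}]'; python3 -c "from h import *;rep()"
```

```text
time_s: 5.8
ee_pos: [0.4994, 0.1458, 0.0828]
orientation: [0.461, -0.535, 0.535, -0.464]
wrist_force: [0.5, 4.1, 4.8]
grip_width: -0.0001
time_s: 6.3
ee_pos: [0.4971, 0.1298, 0.0827]
orientation: [0.461, -0.535, 0.535, -0.463]
wrist_force: [0.7, 1.9, 5.1]
grip_width: -0.0002
t 6.3 tcp [0.4971 0.1298 0.0827] bed [-0.0985  0.0751] d 0.0499 F [0.67 1.94 5.06] gw -0.0002
x [-0.146 -0.989 -0.003] y [ 0.003  0.002 -1.   ] z [ 0.989 -0.146  0.002] xaz -98.37
```

```bash
python3 -m pendant '[{"jaw":255,"dx":0.004,"dy":0,"dz":0,"yaw":0},{"jaw":255,"dx":0.004,"dy":0,"dz":0,"yaw":0},{"jaw":255,"dx":0.004,"dy":0,"dz":0,"yaw":0},{"jaw":255,"dx":0.004,"dy":0,"dz":0,"yaw":0}]'
python3 -m pendant '[{"jaw":255,"dx":0.004,"dy":0,"dz":0,"yaw":0},{"jaw":255,"dx":0.004,"dy":0,"dz":0,"yaw":0},{"jaw":255,"dx":0.004,"dy":0,"dz":0,"yaw":0},{"jaw":255,"dx":0.004,"dy":0,"dz":0,"yaw":0}]'; python3 -c "from h import *;rep()"
```

```text
time_s: 6.8
ee_pos: [0.4947, 0.1139, 0.0827]
orientation: [0.461, -0.535, 0.535, -0.463]
wrist_force: [0.3, 2.2, 4.5]
grip_width: -0.0
time_s: 7.3
ee_pos: [0.4924, 0.098, 0.0827]
orientation: [0.461, -0.535, 0.535, -0.463]
wrist_force: [0.8, 3.3, 4.6]
grip_width: 0.0002
t 7.3 tcp [0.4924 0.098  0.0827] bed [-0.0984  0.043 ] d 0.082 F [0.79 3.31 4.59] gw 0.0002
x [-0.146 -0.989 -0.002] y [ 0.003  0.002 -1.   ] z [ 0.989 -0.146  0.002] xaz -98.38
```

```bash
python3 -m pendant '[{"jaw":255,"dx":0.004,"dy":0,"dz":0,"yaw":0},{"jaw":255,"dx":0.004,"dy":0,"dz":0,"yaw":0},{"jaw":255,"dx":0.004,"dy":0,"dz":0,"yaw":0},{"jaw":255,"dx":0.004,"dy":0,"dz":0,"yaw":0},{"jaw":255,"dx":0.004,"dy":0,"dz":0,"yaw":0}]'; python3 -c "from h import *;rep()"
```

```text
time_s: 7.92
ee_pos: [0.4894, 0.0782, 0.0827]
orientation: [0.461, -0.535, 0.535, -0.463]
wrist_force: [0.5, 3.5, 5.2]
grip_width: 0.0001
t 7.92 tcp [0.4894 0.0782 0.0827] bed [-0.0984  0.023 ] d 0.102 F [0.53 3.5  5.24] gw 0.0001
x [-0.146 -0.989 -0.002] y [ 0.003  0.002 -1.   ] z [ 0.989 -0.146  0.002] xaz -98.37
```

```bash
for i in a; do python3 -m pendant '[{"jaw":255,"dx":0.003,"dy":0,"dz":0,"yaw":0},{"jaw":255,"dx":0.003,"dy":0,"dz":0,"yaw":0},{"jaw":255,"dx":0.003,"dy":0,"dz":0,"yaw":0}]'|grep -v -e ori -e grip
python3 -m pendant '[{"jaw":255,"dx":0.003,"dy":0,"dz":0,"yaw":0},{"jaw":255,"dx":0.003,"dy":0,"dz":0,"yaw":0},{"jaw":255,"dx":0.003,"dy":0,"dz":0,"yaw":0}]'|grep -v -e ori -e grip; 
python3 -m pendant '[{"jaw":255,"dx":0.003,"dy":0,"dz":0,"yaw":0},{"jaw":255,"dx":0.003,"dy":0,"dz":0,"yaw":0}]'|grep -v -e ori -e grip; done; python3 -c "from h import *;rep()"
```

```text
time_s: 8.3
ee_pos: [0.4881, 0.0693, 0.0827]
wrist_force: [0.4, 3.1, 5.0]
time_s: 8.68
ee_pos: [0.4867, 0.0604, 0.0826]
wrist_force: [0.7, 3.9, 5.9]
time_s: 8.93
ee_pos: [0.4859, 0.0545, 0.0827]
wrist_force: [0.8, 3.2, 5.1]
t 8.93 tcp [0.4859 0.0545 0.0827] bed [-0.0984 -0.001 ] d 0.126 F [0.78 3.24 5.07] gw -0.0006
x [-0.146 -0.989 -0.002] y [ 0.003  0.002 -1.   ] z [ 0.989 -0.146  0.002] xaz -98.37
```

```bash
python3 -m pendant '[{"jaw":255,"dx":0.003,"dy":0,"dz":0,"yaw":0},{"jaw":255,"dx":0.003,"dy":0,"dz":0,"yaw":0}]'|grep -v -e ori -e grip
python3 -m pendant '[{"jaw":255,"dx":0.003,"dy":0,"dz":0,"yaw":0}]'|grep -v -e ori -e grip
python3 -m pendant '[{"jaw":255,"dx":0.003,"dy":0,"dz":0,"yaw":0}]'|grep -v -e ori -e grip
```

```text
time_s: 9.18
ee_pos: [0.485, 0.0486, 0.0826]
wrist_force: [0.1, 4.4, 4.5]
time_s: 9.3
ee_pos: [0.4845, 0.0455, 0.0826]
wrist_force: [0.3, 0.9, 0.3]
time_s: 9.43
ee_pos: [0.4827, 0.041, 0.082]
wrist_force: [-1.0, -0.4, -0.3]
```

```bash
python3 -m pendant '[{"jaw":255,"dx":0.003,"dy":0,"dz":0,"yaw":0}]'|grep -v -e ori -e grip
python3 -m pendant '[{"jaw":255,"dx":0.003,"dy":0,"dz":0,"yaw":0}]'|grep -v -e ori -e grip;python3 -c "from h import *;rep()"
```

```text
time_s: 9.55
ee_pos: [0.4821, 0.0376, 0.0819]
wrist_force: [-0.4, 0.5, 0.4]
time_s: 9.68
ee_pos: [0.4818, 0.0347, 0.082]
wrist_force: [-1.0, -0.4, 1.1]
t 9.68 tcp [0.4818 0.0347 0.082 ] bed [-0.0996 -0.0212] d 0.1462 F [-1.03 -0.4   1.05] gw -0.0
x [-0.147 -0.989  0.   ] y [-0.001 -0.    -1.   ] z [ 0.989 -0.147 -0.001] xaz -98.46
```

Upward force fell from 5 N to 0 at d≈0.135, which matches the seen groove (0.128 to 0.177). I'll move about 6 mm on to its centre, then lower.

```bash
python3 -m pendant '[{"jaw":255,"dx":0.003,"dy":0,"dz":0,"yaw":0},{"jaw":255,"dx":0.003,"dy":0,"dz":0,"yaw":0},{"jaw":255,"dx":0,"dy":0.002,"dz":0,"yaw":0},{"jaw":255,"dx":0,"dy":0.002,"dz":0,"yaw":0},{"jaw":255,"dx":0,"dy":0.0015,"dz":0,"yaw":0},{"jaw":255,"dx":0,"dy":0,"dz":0,"yaw":0}]'|grep -v -e ori -e grip
python3 -m pendant '[{"jaw":255,"dx":0,"dy":0.001,"dz":0,"yaw":0},{"jaw":255,"dx":0,"dy":0,"dz":0,"yaw":0}]'|grep -v -e ori -e grip
python3 -m pendant '[{"jaw":255,"dx":0,"dy":0.001,"dz":0,"yaw":0},{"jaw":255,"dx":0,"dy":0,"dz":0,"yaw":0}]'|grep -v -e ori -e grip
python3 -m pendant '[{"jaw":255,"dx":0,"dy":0.001,"dz":0,"yaw":0},{"jaw":255,"dx":0,"dy":0,"dz":0,"yaw":0}]'|grep -v -e ori -e grip
python3 -c "from h import *;rep()"
```

```text
time_s: 10.42
ee_pos: [0.4811, 0.0295, 0.0766]
wrist_force: [0.7, -0.1, -0.1]
time_s: 10.68
ee_pos: [0.4812, 0.0294, 0.0757]
wrist_force: [-0.5, -0.3, -0.8]
time_s: 10.92
ee_pos: [0.4813, 0.0293, 0.0749]
wrist_force: [-1.0, -0.1, 3.3]
time_s: 11.18
ee_pos: [0.4813, 0.0293, 0.0738]
wrist_force: [0.0, -0.7, 4.2]
t 11.18 tcp [0.4813 0.0293 0.0738] bed [-0.0992 -0.0266] d 0.1516 F [ 0.01 -0.72  4.24] gw -0.0002
x [-0.147 -0.989 -0.   ] y [ 0.  0. -1.] z [ 0.989 -0.147  0.   ] xaz -98.44
```

Key contact came at TCP 0.075, exactly as predicted, so I'm pressing on.

```bash
python3 -m pendant '[{"jaw":255,"dx":0,"dy":0.001,"dz":0,"yaw":0},{"jaw":255,"dx":0,"dy":0.001,"dz":0,"yaw":0},{"jaw":255,"dx":0,"dy":0.001,"dz":0,"yaw":0},{"jaw":255,"dx":0,"dy":0.001,"dz":0,"yaw":0},{"jaw":255,"dx":0,"dy":0,"dz":0,"yaw":0}]'|grep -v -e ori -e grip
python3 -m pendant '[{"jaw":255,"dx":0,"dy":0.001,"dz":0,"yaw":0},{"jaw":255,"dx":0,"dy":0.001,"dz":0,"yaw":0},{"jaw":255,"dx":0,"dy":0,"dz":0,"yaw":0}]'|grep -v -e ori -e grip
python3 -m pendant '[{"jaw":255,"dx":0,"dy":0.001,"dz":0,"yaw":0},{"jaw":255,"dx":0,"dy":0,"dz":0,"yaw":0}]'|grep -v -e ori -e grip
python3 - <<'E'
from h import *
from cell import capture
rep()
for n in ("side","wrist"):
    im=capture(n)[:,:,::-1]
    if n=="side": cv2.imwrite("pics/side2full.png",im); im=cv2.resize(im[180:340,235:415],None,fx=4,fy=3.7,interpolation=2)
    cv2.imwrite(f"pics/{n}2.png",im)
E
```

```text
time_s: 11.8
ee_pos: [0.4813, 0.0293, 0.0697]
wrist_force: [-0.2, 0.7, 5.6]
time_s: 12.18
ee_pos: [0.4813, 0.0293, 0.0678]
wrist_force: [-0.7, -1.0, 6.8]
time_s: 12.42
ee_pos: [0.4813, 0.0293, 0.0668]
wrist_force: [-0.3, -1.1, 5.8]
t 12.43 tcp [0.4813 0.0293 0.0668] bed [-0.0992 -0.0266] d 0.1516 F [-0.25 -1.06  5.78] gw -0.0004
x [-0.147 -0.989 -0.   ] y [ 0. -0. -1.] z [ 0.989 -0.147  0.   ] xaz -98.44
```

View pics/wrist2.png

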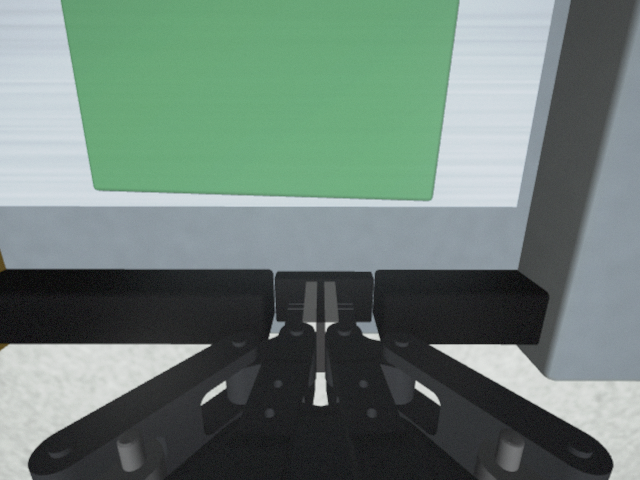

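View pics/side2.png

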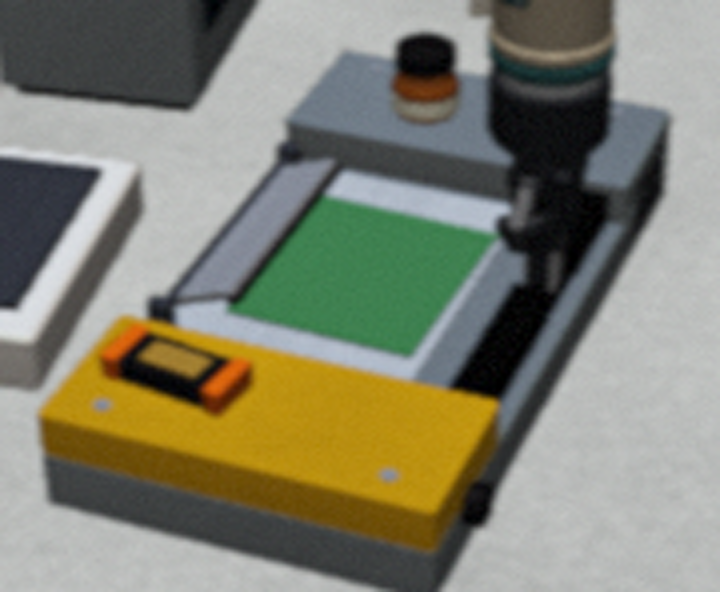

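The wrist view shows the fingertip centred (col 320) in the groove (cols 274–374) on the key. In the side view the clamp bar has tilted up clear of the panel. One more millimetre should put it at the stop.

```bash
python3 -m pendant '[{"jaw":255,"dx":0,"dy":0.001,"dz":0,"yaw":0},{"jaw":255,"dx":0,"dy":0,"dz":0,"yaw":0}]'|grep -v -e ori -e grip
python3 -m pendant '[{"jaw":255,"dx":0,"dy":0.0003,"dz":0,"yaw":0},{"jaw":255,"dx":0,"dy":0,"dz":0,"yaw":0},{"jaw":255,"dx":0,"dy":0,"dz":0,"yaw":0},{"jaw":255,"dx":0,"dy":0,"dz":0,"yaw":0}]'|grep -v -e ori -e grip
python3 - <<'E'
from h import *
from cell import capture
a=cv2.imread("pics/side0.png");im=capture("side")[:,:,::-1].copy();cv2.imwrite("pics/side3.png",im)
# lip height along the vertical: lip front-edge centre row via two views: measure lip edge in side view
for z in (.062,.075,.081): print(z,((proj("side",W(.065,0,z))-[235,180]+.5)*[4,3.7]-.5).round())
def cen(img,lo,hi,box):
    x0,y0,x1,y1=box;m=cv2.inRange(cv2.cvtColor(img[y0:y1,x0:x1],cv2.COLOR_BGR2HSV),lo,hi);M=cv2.moments(m,True);return round(M['m10']/M['m00']+x0,2),round(M['m01']/M['m00']+y0,2),M['m00']
for nm,lo,hi,box in [("cartA orange",(3,150,80),(14,255,255),(250,255,305,300)),("cartB",(3,150,80),(14,255,255),(325,365,385,405)),("jar",(3,120,30),(14,255,255),(325,185,355,215)),("panel",(45,80,40),(85,255,255),(280,220,365,285))]:
    print(nm,cen(a,lo,hi,box),cen(im,lo,hi,box))
rep()
E
```

```text
time_s: 12.78
ee_pos: [0.4813, 0.0293, 0.066]
wrist_force: [0.0, 0.4, 9.0]
time_s: 13.28
ee_pos: [0.4813, 0.0292, 0.0659]
wrist_force: [-2.7, -0.2, 11.4]
0.062 [293. 248.]
0.075 [292. 233.]
0.081 [292. 226.]
cartA orange (281.46, 280.0, 165.0) (281.11, 280.02, 166.0)
cartB (352.51, 387.91, 207.0) (352.31, 387.97, 210.0)
jar (340.91, 203.06, 96.0) (340.94, 203.14, 96.0)
panel (327.26, 254.27, 1532.0) (325.07, 253.73, 1693.0)
t 13.32 tcp [0.4813 0.0292 0.0659] bed [-0.0993 -0.0267] d 0.1517 F [-1.15 -0.87 10.89] gw 0.0
x [-0.147 -0.989 -0.   ] y [ 0. -0. -1.] z [ 0.989 -0.147  0.   ] xaz -98.44
```

```bash
python3 -c "
from cell import job;print(job.close_job())
from h import *;rep()"
```

```text
the job is handed in; nothing more can be done
None
the job is handed in; nothing more can be done
```

The key is pressed to its stop, the clamp is open, and I handed the job in with the closed fingertip still holding it there at about 13.3 s.

- **Sweep:** I set the closed fingertip down about 22 mm from the yellow housing and ran it along the strip at about 5 N (6.2 N at most in the readings). At 135 mm the upward force fell to 0. I went on to the groove's centre at about 152 mm and lowered the finger into it.
- **Key:** the finger met the key at TCP height 0.075 m and pressed it to 0.0659 m, which is the full 9 mm within about 1 mm. The force rose to about 11 N there, against about 7 N from the spring alone.
- **Clamp and loose items:**
  - The side view shows the clamp bar raised clear of the panel. I judged this by eye and did not measure the lip's height.
  - Both cartridges and the jar are within 0.4 px of where they were.
  - The panel's visible green area grew and its centroid moved about 2 px. I put that down to the clamp uncovering its back edge, but did not check it separately.
  - I took no separate measurement of the cartons; the arm never came near them.
- **Calibration:** the wrist and top views disagreed by about 2–3 mm on the bed's x position, so I aimed between them. The force and height readings then matched the given sizes.

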